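Right the toppled containers in the can rack

TASK

A spray can and a solvent bottle have toppled over in the can rack on the repair bench. Tip both back up onto their feet, each in a pocket where one of them lies now, so that they stand upright and still on the tray floor. Do not lift them out of the rack, and leave the containers that are standing, and the things on the bench, where they are.

Things in the scene. Friction and masses are not known exactly. Their poses are not given: they have to be found in the camera images.
- rack: Can rack screwed to the bench: grey sheet-steel tray 493 x 63 mm (57 inside), floor 3 mm thick, long lips 30 mm high. Sheet dividers and end walls, 3 mm thick, tops 51 mm above the bench, part it into one lane of five pockets at 98 mm pitch, each 95 mm long inside. Origin: centre of the underside, on the bench; y along the lane, x across it and away from the robot (within 18 degrees), z up.
- pocket1 (a point): Centre, on the tray floor (3 mm above the bench), of the second pocket from the rack's -y end; axes as the rack's. One of the two toppled containers leans in it, towards the rack's +y end, 52 degrees from upright: foot on the tray floor and against the divider behind, side resting on the divider in front, cap in the air above the low jar or tin in the next pocket, free below and at its end.
- pocket3 (a point): Same for the fourth pocket, 196 mm further along +y; the other toppled container leans in it alike. Pushed at the cap towards its foot, a container turns up on the low edge of its foot, the foot's other edge sliding down the divider behind it. Under 20 degrees of lean it drops upright by itself. It has 42 mm of play along the lane, 4 mm across.
- spray_can: Toppled aerosol can, aluminium with a white band and white overcap: 158 mm tall, body 53 mm in diameter up to 116 mm, cap 47 mm in diameter over the top 31 mm, about 0.2 kg. Lies in pocket1 or pocket3. Origin: centre of its underside; its z runs from foot to cap.
- solvent_bottle: Toppled white plastic bottle with a paper band and grey ribbed screw cap: 150 mm tall, body 53 mm in diameter up to 104 mm, sloping shoulder to the neck at 122 mm, cap 31 mm in diameter over the top 22 mm, about 0.2 kg. Lies in the other of pocket1 and pocket3. Origin: centre of its underside; its z runs from foot to cap.
- standing_can: A can like the toppled one, standing upright in the rack's first pocket (-y end), 158 mm tall. Loose. Origin: centre of its underside, z up.
- flux_jar: Amber glass jar with a black lid, 53 mm in diameter, 52 mm tall, standing loose in the third or the last pocket of the rack. Origin: centre of its underside, z up.
- paste_tin: Flat metal tin, 53 mm in diameter, 45 mm tall, standing loose in the other one of the third and last pockets. Origin: centre of its underside, z up.
- multimeter: Blue hand multimeter lying on the bench on the robot's right, 180 x 86 x 46 mm. Loose. Origin: centre of its underside.
- solder_spool: Solder spool standing on its flange beyond the rack on the right, 64 mm in diameter, 50 mm tall. Loose. Origin: centre of its underside.
- screwdriver: Screwdriver lying beyond the rack, 190 mm long, about along y. Loose.
- board_holder: Board holder with a green circuit board clamped in it, beyond the rack on the left, about 90 x 216 x 66 mm. Loose. Origin: centre of its underside.

How it is judged (in metres and radians):
At the end, for the whole second after the job is handed in: Spray can and bottle at rest, within 0.1 rad of upright, feet within 30 mm of the centres of pocket1 and pocket3 and 6 mm of the tray floor. Standing can, jar and tin within 0.1 rad of upright; they, the multimeter, spool, screwdriver and board holder within 30 mm of where they were (angle between each of spray_can, solvent_bottle, standing_can, flux_jar, paste_tin's own z axis and vertical below 0.1 rad and z of each of spray_can, solvent_bottle in the frame of rack below 0.009 m and (horizontal distance between spray_can and pocket1 below 0.03 m or horizontal distance between spray_can and pocket3 below 0.03 m) and linear speed of each of spray_can, solvent_bottle below 0.02 m/s and angular speed of each of spray_can, solvent_bottle below 0.15 rad/s and (horizontal distance between solvent_bottle and pocket1 below 0.03 m or horizontal distance between solvent_bottle and pocket3 below 0.03 m) and distance of each of standing_can, flux_jar, paste_tin, multimeter, solder_spool, screwdriver, board_holder from where it was at the start of the episode below 0.03 m); the robot touches nothing.
It fails at once if a toppled container is lifted out of the rack (centre of its foot more than 70 mm above the bench) (z of any of spray_can, solvent_bottle in the frame of rack above 0.07 m).
It fails at once if the standing can, jar or tin is knocked over (0.4 rad) or moved by more than 30 mm (angle between any of standing_can, flux_jar, paste_tin's own z axis and vertical above 0.4 rad or distance of any of standing_can, flux_jar, paste_tin from where it was at the start of the episode above 0.03 m).
It fails at once if the multimeter, spool, screwdriver or board holder is moved by more than 30 mm (distance of any of multimeter, solder_spool, screwdriver, board_holder from where it was at the start of the episode above 0.03 m).
It also fails if it takes over 51 s, if anything falls off the work surface, if the arm or the gripper's body presses on something with over 40 N, if the wrist force passes 120 N, or if a joint passes its speed limit or range.

ROBOT

A 6-joint arm with a two-finger parallel gripper is mounted at the origin on the work surface. World frame = base frame: x ahead of the robot, y to its left, z up, the work surface at z = 0. Lengths are in m, angles in degrees, forces in N, time in s.
With the tool pointing down it reaches from about 0.3 to 0.775 m from the base axis. Payload 14.6 kg.
Tool frame: the origin (TCP) lies at the very end of the fingers, on their centre line; the grasp point (between the pads) lies 19 mm behind it (r.grip_point_offset is the distance from the TCP to the grasp point, in m); z points along the fingers, y is the line along which they close (so a half turn about z gives the same grasp; the last joint's range is limited). The gripper opens to 94 mm and grips with 3 to 60 N. Pads are 16 mm wide; open, the fingers measure 119 mm over their backs; the gripper's body (75 mm by 177 mm) begins 78 mm behind the grasp point.
Start: joints at [68.892, 17.183, 87.147, -0, 75.671, -3.816], TCP at [0.163, 0.525, 0.179] pointing down, gripper open.
Joint ranges: [-173.82, 173.82], [-45.26, 126.66], [13.44, 144.39], [-59.66, 239.66], [0, 175.72], [-146.38, 146.38]. Speed limits (degrees/s): [127.2, 127.2, 147.25, 180, 180, 180].

INTERFACE

Orientations are given as a 3x3 rotation matrix whose columns are the frame's x, y, z axes.
In Python, from bench import r gives the robot as it stands.
- The arm moves only by the tool carry_out, never from a script. Its argument "plan" is a list of rows, each a list of 3 entries, a list of its own where there are three numbers: the closure, from -1 (fully open) to 1 (shut), then the shift along the tool's x, y, z scaled (see below), then the turn, a rotation vector about the tool's x, y, z scaled (see below). In form: [[jaw, [tx, ty, tz], [rx, ry, rz]], ...]. A call has 1 to 10 rows; each row is the pose to reach, as a shift and turn from the pose commanded when the call began, along the tool's axes at that moment; what a row does not reach only later rows make up. The controller multiplies each number of a shift by 50 cm and each number of a turn by 1.5 rad. A row lasts 1/10 s, in which the tool goes at most 50 mm and 8.59 degrees, less where a joint would pass 70% of its speed; a pose out of reach is approached as far as the arm can. A call with a number of a shift or a turn outside -1 to 1 is refused whole. A call with a gripper value outside its range is refused whole. The fingers move at their own pace and stop on an object; "newtons" is the grip in N (left out, the last holds). Time passes only in rows, so rows that repeat a pose let the fingers close. It gives the time, the measured TCP pose, the force, the opening and the grip force at its end, in the units of the state.
- r.state(): the state, without advancing time (a new reading comes with each control period).
- r.snapshot(name): name is "scene" or "side" or "wrist"; returns the picture (384x512x3 uint8, blue, green, red); there is no depth.
- r.camera_model(name): a dict with "mtx" (3x3 intrinsics, pixels), "k1" (the pictures are not rectified: a ray, as slopes to the right and down, at radius r is drawn at 1 + k1 r^2 times it, then the intrinsics apply), "pose" (4x4, takes a point from camera to world coordinates); the wrist camera has in their place "hand_eye" (4x4, takes a point from camera to tool coordinates, whose origin is the TCP and whose axes are the flange's). Camera axes: x right, y up, looking along -z (the intrinsics and any distortion apply to the point x, -y, -z); pixel columns grow to the right and rows downward; lengths in m; the calibration is good to about 2 mm. A picture is of the moment at which its call begins: read the wrist's pose just before it. camera_model takes no time and is no camera call.
- r.hand_in(): hands the job in; it is judged then, once.
The state is a dict: "t": time; "q": joint angles; "qd": joint speeds; "joint_torque": joint torques, N m; "tool_pos": TCP position; "ee_rot": TCP orientation; "ft_force": force on the tool from outside, world axes, zero at the start; "wrist_torque": the same for the moment, N m; "finger_gap": finger opening in m; "grip_force": force on a finger pad.
Only numpy, scipy, OpenCV 4.12 (cv2) and the standard library are available. Lean on these libraries where they do the work, as an engineer would, in place of code of your own. Each camera call takes 0.05 s, during which the arm holds its last target. There are 200 camera calls.

## Working session

There is one attempt and no reset: what is moved stays moved. The work goes in short steps, Python scripts to look and compute and a tool call to move; the robot and the scene stay as the last step left them, time stands still between calls to the robot, and variables do not carry over. Pictures are saved under pics/ and viewed, at most 10 in all, crops included, and the job is handed in when it is done.

Besides the shell and the picture viewer there is one more tool, called after "Emit:" by a JSON object that holds its "op" and its "data". carry_out: Moves the arm, as the interface text tells. Its arguments: {"type":"object","properties":{"plan":{"type":"array","items":{"type":"array"}},"newtons":{"type":"number"}},"required":["plan"]}

```bash
mkdir -p pics; python3 - <<'E'
from bench import r
import cv2,numpy as np
for n in("scene","side"):
    cv2.imwrite(f"pics/{n}0.png",r.snapshot(n))
    m=r.camera_model(n);print(n,np.round(m["mtx"],1).tolist(),m["k1"],np.round(m["pose"],3).tolist())
s=r.state();print(s["t"],s["tool_pos"],np.round(s["ee_rot"],3).tolist(),s["finger_gap"])
E
```

```text
scene [[476.0, 0.0, 249.1], [0.0, 476.0, 190.6], [0.0, 0.0, 1.0]] -0.0725838554322488 [[0.647, -0.559, 0.519, 1.149], [0.762, 0.474, -0.441, -0.58], [0.0, 0.681, 0.733, 0.919], [0.0, 0.0, 0.0, 1.0]]
side [[463.2, 0.0, 255.6], [0.0, 463.2, 185.5], [0.0, 0.0, 1.0]] -0.1492319379794812 [[0.857, 0.286, -0.429, -0.029], [-0.516, 0.474, -0.714, -0.99], [-0.001, 0.833, 0.553, 0.77], [0.0, 0.0, 0.0, 1.0]]
0.1 [0.1633777  0.52490217 0.17854762] [[-0.955, 0.297, -0.0], [0.297, 0.955, -0.001], [0.0, -0.001, -1.0]] 0.09418750421269625
```

View pics/scene0.png

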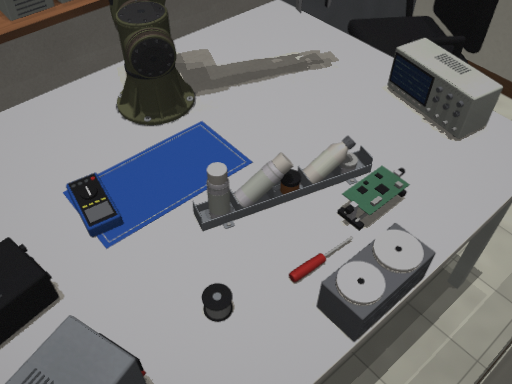

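View pics/side0.png

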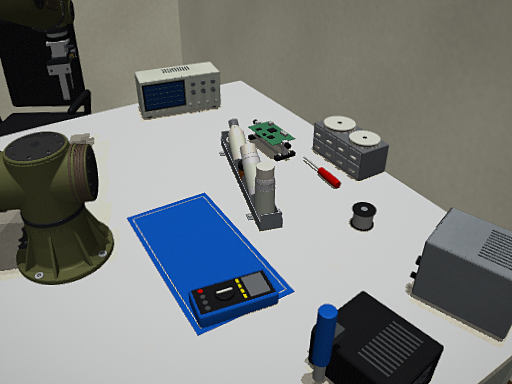

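The scene view shows the rack from about (197,210) to (372,158). The spray can leans in pocket1, with its cap near (283,162). The bottle leans in pocket3, with its cap near (349,145). I'll zoom in to get the rack's corners.

```bash
python3 - <<'E'
import cv2,numpy as np
a=cv2.imread("pics/scene0.png")[130:235,185:385]
cv2.imwrite("pics/c1.png",cv2.resize(a,None,fx=4,fy=4,interpolation=cv2.INTER_CUBIC))
E
cat > h.py <<'E'
import numpy as np,cv2
from bench import r
def ray(n,u,v,pose=None):
    m=r.camera_model(n);K=m["mtx"];k=m["k1"];P=m["pose"] if pose is None else pose
    d=np.array([(u-K[0][2])/K[0][0],(v-K[1][2])/K[1][1]]);x=d.copy()
    for _ in range(10): x=d/(1+k*(x@x))
    P=np.array(P);return P[:3,3],P[:3,:3]@np.array([x[0],-x[1],-1])
def onz(n,u,v,z,pose=None):
    o,d=ray(n,u,v,pose);return o+d*(z-o[2])/d[2]
def wpose():
    s=r.state();T=np.eye(4);T[:3,:3]=s["ee_rot"];T[:3,3]=s["tool_pos"];return T@np.array(r.camera_model("wrist")["hand_eye"])
E
```

```text
(no output)
```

View pics/c1.png

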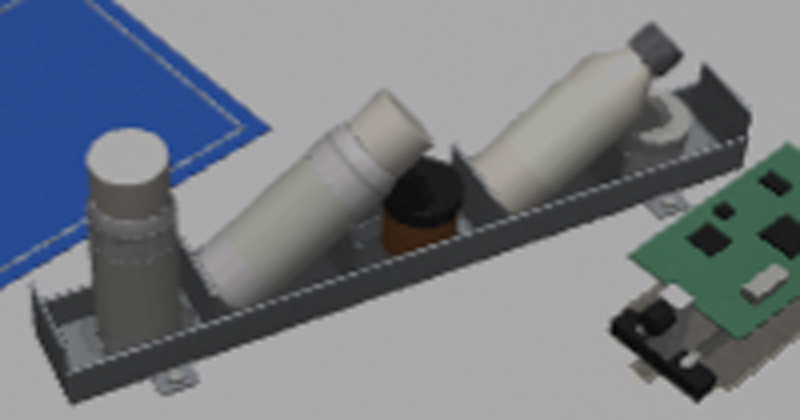

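The crop shows the rack's corners: the -y,+x bottom corner at crop (75,402), the -y,-x wall top at (35,287), the +y wall tops at (705,65) and (750,118), and the +y lip bottom at (745,162). The can's cap end is at about (385,90)-(430,147), and the bottle's cap centre is at about (655,48).

```bash
python3 - <<'E'
from h import *
f=lambda u,v,z:onz("scene",185+u/4,130+v/4,z)
A=f(75,402,0);B=f(35,287,.051);C=f(705,65,.051);D=f(750,118,.051);E=f(745,162,0)
for p in(A,B,C,D,E):print(np.round(p,4))
print([np.linalg.norm(x) for x in((A-D)[:2],(B-C)[:2],(C-D)[:2],(A-B)[:2],(A-E)[:2])])
yd=(C-B)+(D-A);yd[2]=0;yd/=np.linalg.norm(yd);xd=np.array([yd[1],-yd[0],0])
c=(A+B+C+D)/4;print("yaw",np.degrees(np.arctan2(-yd[0],yd[1])),"centre",c)
c[2]=0
# caps: intersect with the lane's mid vertical plane
for n,u,v in(("canTop",385,90),("canlow",432,147),("bottlecap",655,48)):
    o,d=ray("scene",185+u/4,130+v/4);p=o+d*((c-o)@xd)/(d@xd);print(n,"y,z",(p-c)@yd,p[2])
print(r.camera_model("wrist")["hand_eye"])
E
```

```text
[ 0.5275 -0.1988  0.    ]
[ 0.4748 -0.1855  0.051 ]
[0.6062 0.2828 0.051 ]
[0.6603 0.2652 0.051 ]
[0.6579 0.2777 0.    ]
[np.float64(0.48265614680020297), np.float64(0.48638255348028653), np.float64(0.05695062699188331), np.float64(0.05434928634484508), np.float64(0.49402518081819585)]
yaw -15.817713918720411 centre [0.56721357 0.04092195 0.03825   ]
canTop y,z -0.023192781564907408 0.1524165650126128
canlow y,z 0.013132974736409226 0.0905490083996352
bottlecap y,z 0.17312405340843376 0.11451613493771673
[[ 3.12497078e-04  9.61895798e-01  2.73416123e-01  8.01337163e-02]
 [ 9.99999644e-01 -5.14943275e-04  6.68668705e-04  1.52115343e-03]
 [ 7.83983411e-04  2.73415817e-01 -9.61895616e-01 -2.04989268e-01]
 [ 0.00000000e+00  0.00000000e+00  0.00000000e+00  1.00000000e+00]]
```

Emit:
{"op": "carry_out", "data": {"plan": [[1,[-0.3,-0.07,-0.16],[0,0,0.3]],[1,[-0.94,-0.21,-0.16],[0,0,1]],[1,[-0.94,-0.21,-0.16],[0,0,1]],[1,[-0.94,-0.21,-0.16],[0,0,1]],[1,[-0.94,-0.21,-0.16],[0,0,1]],[1,[-0.94,-0.21,-0.16],[0,0,1]],[1,[-0.94,-0.21,-0.16],[0,0,1]],[1,[-0.94,-0.21,-0.16],[0,0,1]],[1,[-0.94,-0.21,-0.16],[0,0,1]],[1,[-0.94,-0.21,-0.16],[0,0,1]]], "newtons": 20}}

```text
t: 1.1
tool_pos: [0.5829, 0.2833, 0.2589]
ee_rot: [[0.236, 0.972, -0.0], [0.972, -0.236, -0.0], [-0.0, -0.0, -1.0]]
ft_force: [-0.3, 0.9, 0.8]
finger_gap: 0.0173
grip_force: 0.0
```

Emit:
{"op": "carry_out", "data": {"plan": [[1,[0,0,0],[0,0,0]],[1,[0,0,0],[0,0,0]],[1,[0,0,0],[0,0,0]]]}}

```text
t: 1.4
tool_pos: [0.5803, 0.2858, 0.2588]
ee_rot: [[0.227, 0.974, -0.001], [0.974, -0.227, -0.0], [-0.0, -0.001, -1.0]]
ft_force: [-0.7, 1.2, -0.8]
finger_gap: 0.0005
grip_force: 0.0
```

```bash
python3 - <<'E'
from h import *
s=r.state();print(s["t"],s["tool_pos"],np.round(s["ee_rot"],3).tolist(),s["finger_gap"],s["ft_force"])
cv2.imwrite("pics/w1.png",r.snapshot("wrist"))
np.save("w1.npy",wpose())
E
```

```text
1.4 [0.58025256 0.28575542 0.25878654] [[0.227, 0.974, -0.001], [0.974, -0.227, -0.0], [-0.0, -0.001, -1.0]] 0.00048515429834342414 [-0.65472083  1.20355756 -0.7723622 ]
```

View pics/w1.png

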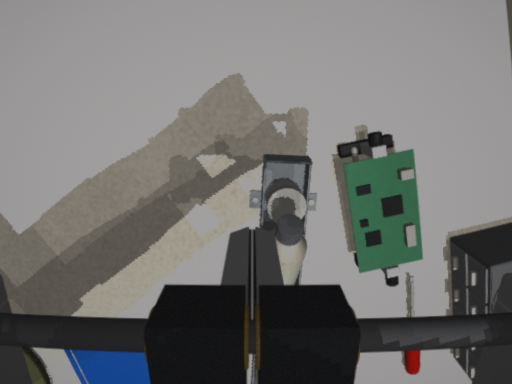

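The wrist view shows the rack's +y end wall at about (264,157)-(310,160), the bottle's grey cap at about (290,228), and the fingers at (252,240). The rack's end is to the right of the fingers.

```bash
python3 - <<'E'
from h import *
T=np.load("w1.npy")
a=onz("wrist",264,157,.051,T);b=onz("wrist",310,160,.051,T);print(a,b,np.linalg.norm(a-b),np.degrees(np.arctan2((b-a)[1],(b-a)[0])))
for z in(.105,.115,.125):print(onz("wrist",290,228,z,T))
print(onz("wrist",267,200,.003,T))
E
```

```text
[0.59737739 0.29422984 0.051     ] [0.65282537 0.2775618  0.051     ] 0.057899074101702475 -16.731140878522368
[0.60886809 0.21611791 0.105     ]
[0.60857524 0.220271   0.115     ]
[0.60828239 0.22442409 0.125     ]
[0.58790279 0.22386166 0.003     ]
```

Emit:
{"op": "carry_out", "data": {"plan": [[1,[-0.038,0.091,0],[0,0,0.034]],[1,[-0.038,0.091,0],[0,0,0.034]],[1,[-0.038,0.091,0.09],[0,0,0.034]],[1,[-0.038,0.091,0.18],[0,0,0.034]],[1,[-0.038,0.091,0.25],[0,0,0.034]],[1,[-0.038,0.091,0.31],[0,0,0.034]],[1,[-0.038,0.091,0.348],[0,0,0.034]],[1,[-0.038,0.091,0.348],[0,0,0.034]],[1,[-0.038,0.091,0.348],[0,0,0.034]],[1,[-0.038,0.091,0.348],[0,0,0.034]]]}}

```text
t: 2.45
tool_pos: [0.6214, 0.2569, 0.087]
ee_rot: [[0.278, 0.961, 0.002], [0.961, -0.278, 0.001], [0.002, 0.002, -1.0]]
ft_force: [-0.8, 0.2, 0.2]
finger_gap: 0.0002
grip_force: 0.0
```

Emit:
{"op": "carry_out", "data": {"plan": [[1,[-0.012,0,0],[0,0,0]],[1,[-0.024,0,0],[0,0,0]],[1,[-0.034,0,0],[0,0,0]],[1,[-0.044,0,-0.005],[0,0,0]],[1,[-0.052,0,-0.012],[0,0,0]],[1,[-0.06,0,-0.02],[0,0,0]],[1,[-0.068,0,-0.026],[0,0,0]],[1,[-0.076,0,-0.032],[0,0,0]],[1,[-0.084,0,-0.038],[0,0,0]],[1,[-0.092,0,-0.044],[0,0,0]]]}}

```text
t: 3.45
tool_pos: [0.6085, 0.2125, 0.108]
ee_rot: [[0.278, 0.961, 0.002], [0.961, -0.278, 0.001], [0.002, 0.001, -1.0]]
ft_force: [2.3, 5.3, 4.8]
finger_gap: 0.0005
grip_force: 3.5
```

```bash
python3 - <<'E'
from h import *
a=r.snapshot("scene")[130:235,185:385];b=r.snapshot("side")[90:240,190:330]
cv2.imwrite("pics/p1.png",np.hstack([cv2.resize(a,(500,263)),cv2.resize(b,(245,263))]))
E
```

```text
(no output)
```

View pics/p1.png

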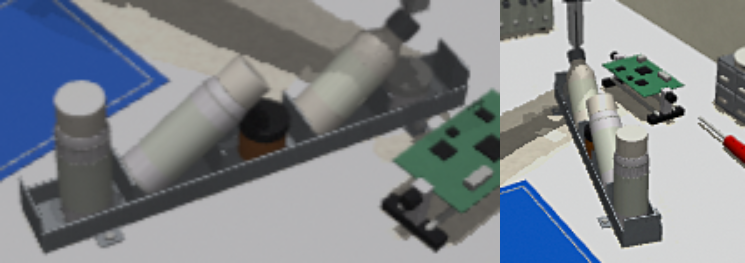

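The finger touches the grey cap at panel (400,25) and the bottle is rising, with a contact force of about 6 N. I'll keep pushing.

Emit:
{"op": "carry_out", "data": {"plan": [[1,[-0.008,0,-0.009],[0,0,0]],[1,[-0.016,0,-0.018],[0,0,0]],[1,[-0.024,0,-0.026],[0,0,0]],[1,[-0.032,0,-0.034],[0,0,0]],[1,[-0.038,0,-0.04],[0,0,0]],[1,[-0.044,0,-0.045],[0,0,0]],[1,[-0.05,0,-0.05],[0,0,0]],[1,[-0.056,0,-0.053],[0,0,0]],[1,[-0.062,0,-0.056],[0,0,0]],[1,[-0.068,0,-0.058],[0,0,0]]]}}

```text
t: 4.55
tool_pos: [0.5986, 0.1792, 0.1361]
ee_rot: [[0.278, 0.961, -0.0], [0.961, -0.278, -0.0], [-0.0, -0.0, -1.0]]
ft_force: [0.5, 1.4, -0.2]
finger_gap: 0.0004
grip_force: 0.0
```

Emit:
{"op": "carry_out", "data": {"plan": [[1,[-0.005,0,0],[0,0,0]],[1,[-0.01,0,0],[0,0,0]],[1,[-0.015,0,0],[0,0,0]],[1,[-0.02,0,0],[0,0,0]],[1,[-0.025,0,0],[0,0,0]],[1,[-0.03,0,0],[0,0,0]],[1,[-0.035,0,0],[0,0,0]],[1,[-0.035,0,0],[0,0,0]]]}}

```text
t: 5.35
tool_pos: [0.5938, 0.1623, 0.1361]
ee_rot: [[0.279, 0.96, 0.0], [0.96, -0.279, -0.0], [-0.0, 0.0, -1.0]]
ft_force: [0.1, -0.2, -0.1]
finger_gap: 0.0005
grip_force: 0.0
```

```bash
python3 - <<'E'
from h import *
a=r.snapshot("scene")[130:235,185:385];b=r.snapshot("side")[90:240,190:330]
cv2.imwrite("pics/p2.png",np.hstack([cv2.resize(a,(500,263)),cv2.resize(b,(245,263))]))
E
```

```text
(no output)
```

View pics/p2.png

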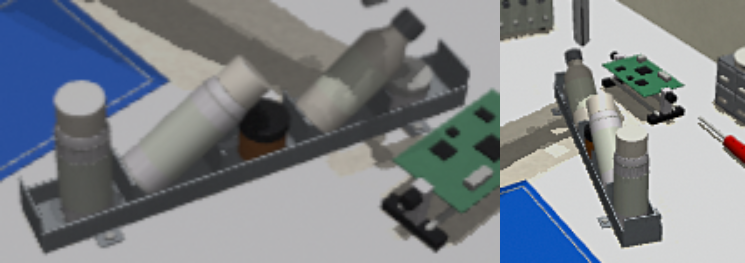

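The bottle slipped off the finger and leans again, with its cap at panel (408,22). I'll measure its pose now against the start.

```bash
cat >> h.py <<'E'
c0=np.array([.560,.047,0]);yd=np.array([.2756,.9613,0]);xd=np.array([.9613,-.2756,0])
def lane(n,u,v,x=0):
    o,d=ray(n,u,v);p=o+d*((c0+x*xd-o)@xd)/(d@xd);return np.round([(p-c0)@yd,p[2]],4)
E
python3 - <<'E'
from h import *
s=r.state();p=s["tool_pos"];print(s["t"],(p-c0)@yd,(p-c0)@xd,p[2])
# panels: p1,p2 scale 2.5 in scene
for n,u,v in(("p1cap",402,22),("p2cap",408,22)):print(n,lane("scene",185+u/2.5,130+v/2.5))
print("c1cap",lane("scene",185+655/4,130+48/4), "c1 cap top",lane("scene",185+650/4,130+22/4))
im=r.snapshot("scene")[130:235,185:385]
c=im[0:60,120:200]
b=cv2.imread("pics/scene0.png")[130:190,305:385]
cv2.imwrite("pics/p3.png",np.hstack([cv2.resize(x,None,fx=5,fy=5,interpolation=cv2.INTER_CUBIC) for x in(b,c)]))
E
```

```text
5.45 0.1204581069562998 0.000683351385302659 0.13605679736948414
p1cap [0.1644 0.1206]
p2cap [0.1722 0.1179]
c1cap [0.176  0.1056] c1 cap top [0.1678 0.1305]
```

View pics/p3.png

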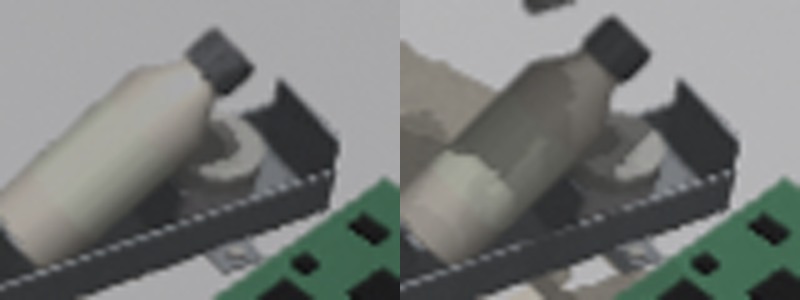

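The left panel is the start, with the cap at (218,60). The right panel is now, with the cap at (615-400,48), so the bottle is a little more upright but the finger passed over it. I'll check how the tool's projection lines up with the image.

```bash
cat >> h.py <<'E'
def proj(n,p):
    m=r.camera_model(n);P=np.array(m["pose"]);K=np.array(m["mtx"]);q=P[:3,:3].T@(np.array(p)-P[:3,3])
    x=np.array([q[0],-q[1]])/-q[2];x=x*(1+m["k1"]*(x@x));return np.round([K[0,0]*x[0]+K[0,2],K[1,1]*x[1]+K[1,2]],1)
def L(y,z,x=0): return c0+yd*y+xd*x+np.array([0,0,z])
E
python3 - <<'E'
from h import *
print("TCP p1 panel px",(proj("scene",[.6085,.2125,.108])-[185,130])*2.5)
print("TCP now crop px",(proj("scene",r.state()["tool_pos"])-[305,130])*5)
print("end wall tops crop px",[(proj("scene",L(.245,.051,x))-[305,130])*5 for x in(-.03,.03)])
print("divider p2-p3 top -x px c1",(proj("scene",L(.049,.051,-.03))-[185,130])*4)
print("-y end bottom +x c1",(proj("scene",L(-.2465,0,.0315))-[185,130])*4,(proj("scene",L(-.2465,.051,-.0315))-[185,130])*4)
for th in(52,46,44,40,30):
    t=np.radians(th);c,s=np.cos(t),np.sin(t);y=.0505+.053*c-.0265*c;z=.003+.0265*s
    print(th,"cap ctr crop px",(proj("scene",L(y+.139*s,z+.139*c))-[305,130])*5,"p1 px",(proj("scene",L(y+.139*s,z+.139*c))-[185,130])*2.5)
E
```

```text
TCP p1 panel px [407.25  29.75]
TCP now crop px [135.  45.]
end wall tops crop px [array([280.5,  68. ]), array([342.5, 136. ])]
divider p2-p3 top -x px c1 [454.  135.6]
-y end bottom +x c1 [ 70.  396.8] [ 28.  271.6]
52 cap ctr crop px [220.5  54. ] p1 px [410.25  27.  ]
46 cap ctr crop px [211.   44.5] p1 px [405.5   22.25]
44 cap ctr crop px [207.  42.] p1 px [403.5  21. ]
40 cap ctr crop px [198.5  37.5] p1 px [399.25  18.75]
30 cap ctr crop px [172.5  31.5] p1 px [386.25  15.75]
```

```bash
python3 - <<'E'
from h import *
p=r.state()["tool_pos"]
print("side TCP now",proj("side",p),"+20mm",proj("side",p+[0,0,.02]),"seen ~237.4,115.7")
print("scene TCP now",proj("scene",p),"+20mm",proj("scene",p+[0,0,.02]),"seen ~334,132")
print("side end walls",proj("side",L(-.245,.051,-.03)),proj("side",L(-.245,.051,.03)))
a=r.snapshot("scene")[85:165,295:375];b=r.snapshot("side")[70:150,200:280]
cv2.imwrite("pics/p4.png",np.hstack([cv2.resize(x,None,fx=5,fy=5,interpolation=cv2.INTER_CUBIC) for x in(a,b)]))
E
```

```text
side TCP now [236.2 122.5] +20mm [236.  116.7] seen ~237.4,115.7
scene TCP now [332. 139.] +20mm [333.  132.9] seen ~334,132
side end walls [257.4 214.4] [279.7 210.7]
```

View pics/p4.png

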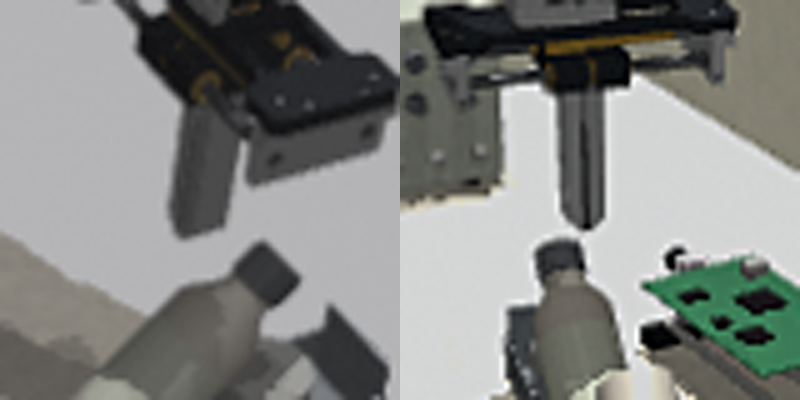

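Both views show the fingertip at scene (333,133) and side (237,116). That is about 20 mm above the reported TCP, so the finger rode over the cap. I'll go back behind the cap and work 20 mm lower.

Emit:
{"op": "carry_out", "data": {"plan": [[1,[0,0,-0.05],[0,0,0]],[1,[0.1,0,-0.05],[0,0,0]],[1,[0.2,0,-0.05],[0,0,0]],[1,[0.204,0,-0.04],[0,0,0]],[1,[0.204,0,0.02],[0,0,0]],[1,[0.204,0,0.08],[0,0,0]],[1,[0.204,0,0.12],[0,0,0]],[1,[0.204,0,0.15],[0,0,0]],[1,[0.204,0,0.15],[0,0,0]],[1,[0.204,0,0.15],[0,0,0]]]}}

```text
t: 6.6
tool_pos: [0.6226, 0.2606, 0.0619]
ee_rot: [[0.278, 0.96, 0.001], [0.96, -0.278, 0.0], [0.0, 0.001, -1.0]]
ft_force: [-0.5, -0.4, 0.4]
finger_gap: 0.0003
grip_force: 0.0
```

Emit:
{"op": "carry_out", "data": {"plan": [[1,[-0.012,0,0],[0,0,0]],[1,[-0.024,0,0],[0,0,0]],[1,[-0.034,0,0],[0,0,0]],[1,[-0.044,0,-0.004],[0,0,0]],[1,[-0.052,0,-0.01],[0,0,0]],[1,[-0.06,0,-0.016],[0,0,0]],[1,[-0.068,0,-0.022],[0,0,0]],[1,[-0.076,0,-0.028],[0,0,0]],[1,[-0.084,0,-0.034],[0,0,0]],[1,[-0.092,0,-0.04],[0,0,0]]]}}

```text
t: 7.6
tool_pos: [0.61, 0.2174, 0.0824]
ee_rot: [[0.278, 0.961, 0.003], [0.961, -0.278, 0.002], [0.003, 0.002, -1.0]]
ft_force: [1.9, 7.7, 5.8]
finger_gap: 0.0002
grip_force: 4.4
```

Emit:
{"op": "carry_out", "data": {"plan": [[1,[-0.008,0,-0.006],[0,0,0]],[1,[-0.016,0,-0.012],[0,0,0]],[1,[-0.024,0,-0.018],[0,0,0]],[1,[-0.032,0,-0.024],[0,0,0]],[1,[-0.038,0,-0.028],[0,0,0]],[1,[-0.044,0,-0.032],[0,0,0]]]}}

```text
t: 8.2
tool_pos: [0.603, 0.1947, 0.0968]
ee_rot: [[0.279, 0.96, -0.001], [0.96, -0.279, -0.001], [-0.001, -0.001, -1.0]]
ft_force: [0.6, 0.2, -0.3]
finger_gap: 0.0005
grip_force: 0.1
```

```bash
python3 - <<'E'
from h import *
s=r.state();p=s["tool_pos"];print(s["t"],(p-c0)@yd,(p-c0)@xd,p[2])
a=r.snapshot("scene")[85:165,275:375];b=r.snapshot("side")[70:150,200:280]
cv2.imwrite("pics/p5.png",np.hstack([cv2.resize(x,None,fx=4,fy=4,interpolation=cv2.INTER_CUBIC) for x in(a,b)]))
E
```

```text
8.2 0.15381178888807118 0.0006470414225677665 0.09680160889939585
```

View pics/p5.png

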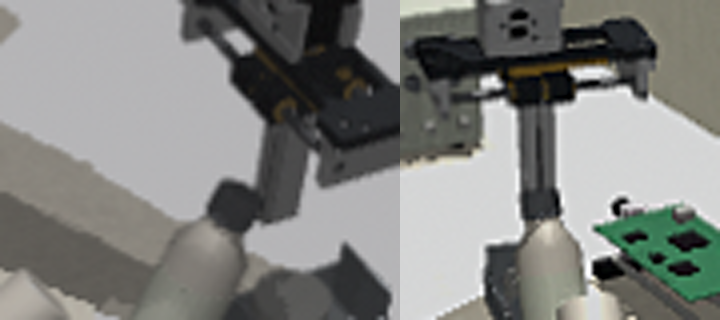

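The bottle is up to about 25° of lean, with the finger behind its cap at panel (270,200). I'll continue the push.

Emit:
{"op": "carry_out", "data": {"plan": [[1,[-0.008,0,-0.005],[0,0,0]],[1,[-0.016,0,-0.01],[0,0,0]],[1,[-0.024,0,-0.015],[0,0,0]],[1,[-0.032,0,-0.018],[0,0,0]],[1,[-0.04,0,-0.02],[0,0,0]],[1,[-0.048,0,-0.02],[0,0,0]],[1,[-0.056,0,-0.02],[0,0,0]],[1,[-0.064,0,-0.02],[0,0,0]],[1,[-0.072,0,-0.02],[0,0,0]],[1,[-0.072,0,-0.02],[0,0,0]]]}}

```text
t: 9.3
tool_pos: [0.5932, 0.1602, 0.107]
ee_rot: [[0.279, 0.96, -0.0], [0.96, -0.279, -0.0], [-0.0, -0.0, -1.0]]
ft_force: [-0.8, -0.2, -0.2]
finger_gap: 0.0002
grip_force: 0.0
```

```bash
cat > cap.py <<'E'
from h import *
s=r.state();p=s["tool_pos"];print(s["t"],(p-c0)@yd,(p-c0)@xd,p[2])
a=r.snapshot("scene")
# white/bright pixels: columns/rows stats along body silhouette via dark cap near expected upright cap
print("expected upright bottle cap px",proj("scene",L(.077,.142)))
g=cv2.cvtColor(a,cv2.COLOR_BGR2GRAY)
q=proj("scene",L(.077,.142)).astype(int)
m=(g<95).astype(np.uint8)
for row in range(q[1]-14,q[1]+30,3):print(row,''.join('#' if v<90 else '+' if v<125 else '.' for v in g[row,q[0]-25:q[0]+45]))
E
python3 cap.py
```

```text
9.3 0.11797861302799836 0.0007013233096759136 0.1070323155100496
expected upright bottle cap px [317.  141.7]
127 ....................................###########+..#################++.
130 ...................................+###########..+#######++...........
133 ...................................###########+.......................
136 ......................++#++........###########........................
139 ...................###########......#########.........................
142 .................+############+.......................................
145 .................+############........................................
148 ++............++++############......................................##
151 +++++++.....+##+++++########++##+................................++###
154 +++++++++++++##++++++++++++++++##+...............+++++++++++++########
157 +++++++++++####++++++++++++++++##+...+###...+++#+++++++++++++....+####
160 ++++++++++++######++++++++++++##++.++#############+++#++++........++##
163 +++++++++++#####++++++++++++##+########################+........++..++
166 ++++++++++#######+++++#+++++####################################+++...
169 ++....###+#######+++++++++++##################################+..+####
```

The bottle stands upright, with its cap centred at (316,145) where 317 was expected, and it is clear of the finger. Next I'll go over it and down between the bottle and the can's cap.

Emit:
{"op": "carry_out", "data": {"plan": [[1,[0.02,0,-0.06],[0,0,0]],[1,[0.02,0,-0.14],[0,0,0]],[1,[0,0,-0.2],[0,0,0]],[1,[-0.08,0,-0.2],[0,0,0]],[1,[-0.15,0,-0.2],[0,0,0]],[1,[-0.168,0,-0.2],[0,0,0]],[1,[-0.168,0,-0.18],[0,0,0]],[1,[-0.168,0,-0.12],[0,0,0]],[1,[-0.168,0,-0.06],[0,0,0]],[1,[-0.168,0,-0.06],[0,0,0]]]}}

```text
t: 10.35
tool_pos: [0.5681, 0.0811, 0.1326]
ee_rot: [[0.277, 0.961, -0.007], [0.961, -0.277, -0.0], [-0.002, -0.007, -1.0]]
ft_force: [0.4, 0.8, -0.3]
finger_gap: 0.0004
grip_force: 0.0
```

```bash
python3 - <<'E'
from h import *
s=r.state();p=s["tool_pos"];print(s["t"],(p-c0)@yd,(p-c0)@xd,p[2],s["ft_force"])
b=r.snapshot("scene")[80:240,180:380]
cv2.imwrite("pics/p6.png",cv2.resize(b,None,fx=4,fy=3.75,interpolation=cv2.INTER_CUBIC))
E
```

```text
10.35 0.034980196858427716 -0.0016476093546144892 0.1325696841013272 [ 0.43723957  0.79196292 -0.29968431]
```

View pics/p6.png

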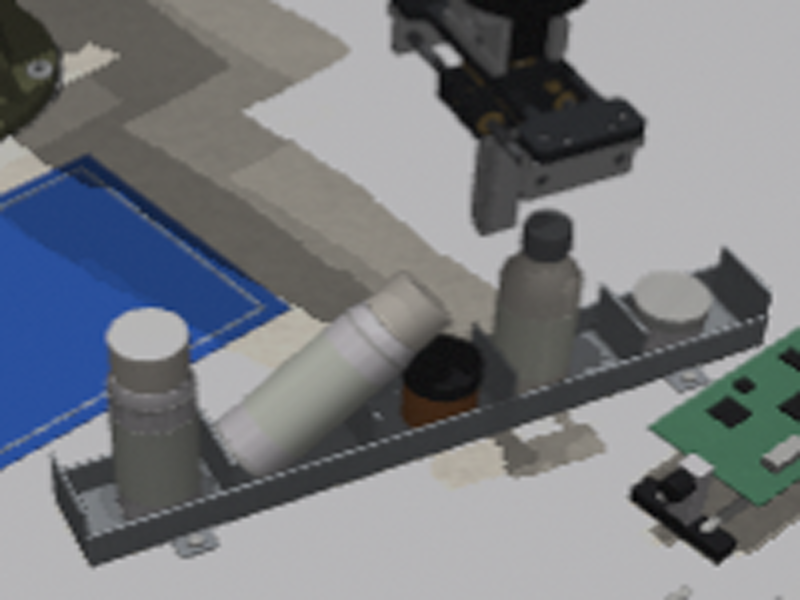

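The bottle stands upright in pocket3, with its cap at picture (548,235). The fingertip at (495,232) is between the bottle and the can's cap, whose lower corner is at (450,315). I'll descend, then push.

Emit:
{"op": "carry_out", "data": {"plan": [[1,[-0.004,0.003,0.03],[0,0,0]],[1,[-0.004,0.003,0.06],[0,0,0]],[1,[-0.004,0.003,0.08],[0,0,0]],[1,[-0.004,0.003,0.1],[0,0,0]],[1,[-0.004,0.003,0.12],[0,0,0]],[1,[-0.004,0.003,0.13],[0,0,0]],[1,[-0.004,0.003,0.13],[0,0,0]]]}}

```text
t: 11.1
tool_pos: [0.5706, 0.0777, 0.0715]
ee_rot: [[0.278, 0.961, -0.001], [0.961, -0.278, -0.0], [-0.0, -0.001, -1.0]]
ft_force: [0.8, 0.2, 0.4]
finger_gap: 0.0005
grip_force: 0.0
```

Emit:
{"op": "carry_out", "data": {"plan": [[1,[-0.01,0,0.004],[0,0,0]],[1,[-0.02,0,0.004],[0,0,0]],[1,[-0.03,0,0.004],[0,0,0]],[1,[-0.038,0,0],[0,0,0]],[1,[-0.046,0,-0.004],[0,0,0]],[1,[-0.054,0,-0.01],[0,0,0]],[1,[-0.062,0,-0.016],[0,0,0]],[1,[-0.07,0,-0.022],[0,0,0]],[1,[-0.078,0,-0.028],[0,0,0]],[1,[-0.086,0,-0.034],[0,0,0]]]}}

```text
t: 12.1
tool_pos: [0.5606, 0.0384, 0.0917]
ee_rot: [[0.277, 0.961, 0.006], [0.961, -0.277, 0.003], [0.004, 0.005, -1.0]]
ft_force: [3.6, 12.3, 8.3]
finger_gap: 0.0003
grip_force: 6.3
```

Emit:
{"op": "carry_out", "data": {"plan": [[1,[-0.008,0,-0.006],[0,0,0]],[1,[-0.016,0,-0.012],[0,0,0]],[1,[-0.024,0,-0.018],[0,0,0]],[1,[-0.032,0,-0.022],[0,0,0]],[1,[-0.04,0,-0.026],[0,0,0]],[1,[-0.048,0,-0.03],[0,0,0]]]}}

```text
t: 12.7
tool_pos: [0.5519, 0.0128, 0.104]
ee_rot: [[0.278, 0.96, -0.001], [0.96, -0.278, -0.0], [-0.0, -0.0, -1.0]]
ft_force: [-0.0, 1.8, 0.7]
finger_gap: 0.0005
grip_force: 0.5
```

Emit:
{"op": "carry_out", "data": {"plan": [[1,[-0.008,0,-0.006],[0,0,0]],[1,[-0.016,0,-0.01],[0,0,0]],[1,[-0.024,0,-0.014],[0,0,0]],[1,[-0.032,0,-0.016],[0,0,0]],[1,[-0.04,0,-0.018],[0,0,0]],[1,[-0.048,0,-0.02],[0,0,0]],[1,[-0.056,0,-0.02],[0,0,0]],[1,[-0.06,0,-0.02],[0,0,0]],[1,[-0.06,0,-0.02],[0,0,0]]]}}

```text
t: 13.6
tool_pos: [0.5437, -0.0158, 0.114]
ee_rot: [[0.279, 0.96, -0.0], [0.96, -0.279, -0.0], [-0.0, -0.0, -1.0]]
ft_force: [-0.6, 0.2, -0.1]
finger_gap: 0.0006
grip_force: 0.0
```

```bash
python3 - <<'E'
from h import *
s=r.state();p=s["tool_pos"];print(s["t"],(p-c0)@yd,(p-c0)@xd,p[2])
g=cv2.cvtColor(r.snapshot("scene"),cv2.COLOR_BGR2GRAY)
print("upright can top px",proj("scene",L(-.119,.161)))
q=proj("scene",L(-.119,.161)).astype(int)
for row in range(q[1]-14,q[1]+66,4):print(row,''.join('#' if v<75 else '+' if v<120 else '-' if v<150 else '.' for v in g[row,q[0]-50:q[0]+60]))
E
```

```text
13.6 -0.06481740192914172 0.0016617444812271648 0.11402769889694975
upright can top px [244.4 158.5]
144 #####################################+-------------------------....#####++###+####+++++++++++++++++##++-......
148 ##########################################+------------------------#####++#++####+++++++++++--................
152 ###############################################+---.-++++++++++++++####+++++++++-.............................
156 #################################################+......-++++++++++++##+++++++................................
160 #################################################+++-......-++++++++###++----.................................
164 ###############+...............#################++++++++++++++++++++------------.............................-
168 +###########+....................+############++++++++++++++++++++++----------------....................++-..+
172 ++++++#######+..................+++#######++++++++++++-+++++++++++#+---------...--------#####################+
176 +++++++++++##+++++++++++++++++++##+-.....+++++++++++++++++++++++##++-------
[... 600 characters left out ...]
#######+-.
200 ..............+++++++++++++++++++#########+++++++++++++++++##############+######################+.............
204 +--.-++########+++++++++++++++++++#+++#######++++++++++++++##++#####################+-.....+---...............
208 ##++############++++++++++++++++++##+++######++++--+#####################+++++++-.........-----------.........
212 ####+------+++++#++++++++++++++++###++--+####################+-..............+++++++++-++++-++---------.......
216 .+####+------++++++++++++++-+#####################+-.........................++++++++++--------...............
220 ...+###++-----+--+####################++-.......................................---...........................
```

Emit:
{"op": "carry_out", "data": {"plan": [[1,[-0.006,0,0],[0,0,0]],[1,[-0.012,0,0],[0,0,0]],[1,[-0.018,0,0],[0,0,0]],[1,[-0.024,0,0],[0,0,0]],[1,[-0.03,0,0],[0,0,0]],[1,[-0.03,0,0],[0,0,0]]]}}

```text
t: 14.25
tool_pos: [0.5396, -0.0303, 0.1141]
ee_rot: [[0.279, 0.96, 0.0], [0.96, -0.279, -0.0], [-0.0, 0.0, -1.0]]
ft_force: [0.3, -0.5, 0.6]
finger_gap: 0.0005
grip_force: 0.0
```

Emit:
{"op": "carry_out", "data": {"plan": [[1,[0.04,0,0],[0,0,0]],[1,[0.04,0,-0.05],[0,0,0]],[1,[0.04,0,-0.15],[0,0,0]],[1,[0.04,0,-0.25],[0,0,0]],[1,[-0.06,0,-0.35],[0,0,0]],[1,[-0.16,0,-0.4],[0,0,0]],[1,[-0.16,-0.1,-0.4],[0,0,0]],[1,[-0.16,-0.2,-0.4],[0,0,0]],[1,[-0.16,-0.3,-0.4],[0,0,0]],[1,[-0.16,-0.3,-0.4],[0,0,0]]]}}

```text
t: 15.25
tool_pos: [0.3701, -0.0641, 0.3151]
ee_rot: [[0.278, 0.96, 0.003], [0.96, -0.278, -0.001], [0.0, 0.003, -1.0]]
ft_force: [0.2, 0.8, -0.1]
finger_gap: 0.0008
grip_force: 0.0
```

```bash
python3 - <<'E'
from h import *
s=r.state();print(s["t"],s["tool_pos"])
a=r.snapshot("scene");g=cv2.cvtColor(a,cv2.COLOR_BGR2GRAY)
print("exp tops: standing(-.196)",proj("scene",L(-.196,.161)),"can",proj("scene",L(-.119,.161)),"centred",proj("scene",L(-.098,.161)),"bottle top",proj("scene",L(.077,.153)))
for row in range(136,222,4):print(row,''.join('#' if v<75 else '+' if v<120 else '-' if v<150 else '.' for v in g[row,195:345]))
t=g[160:210,206:232]
res=cv2.matchTemplate(g[120:230,226:290],t,cv2.TM_CCOEFF_NORMED);_,v,_,l=cv2.minMaxLoc(res);print("standing-can template",v,l[0]+226-206,l[1]+120-160,"expected",proj("scene",L(-.119,.1))-proj("scene",L(-.196,.1)))
E
```

```text
15.25 [ 0.37013258 -0.0641355   0.31512827]
exp tops: standing(-.196) [213.4 168.1] can [244.4 158.5] centred [252.6 156. ] bottle top [317.5 138.3]
136 ##########################+---------..................................................................................-+++++--........................
140 ###############################+------.............................................................................-#+++++++++++-.....................
144 ############################+++#####+----.........................................................................-+############-.....................
148 ###############################+++-+#####+--....................................................................-++############+......................
152 ##############################################+..............................................................-+++++++-++++++--++++-...................
156 ########################################+-...................................................................-++++++++++++++++++++-....+-.......------
160 #################
[... 1825 characters left out ...]
............-
208 #++#############++++++++++++++###############++++-+#####################+-......................................................................-#####
212 ###++++++++++++##+++++++++++++######++-+####################++-...............................................................................+######+
216 +####+++++++++++++++++++++-+#####################+-..............................................................................................-+###
220 ..+####+++++++--+####################++-............................................................................................................-+
standing-can template 0.594836413860321 26 -9 expected [29.7 -9.5]
```

Both containers stand upright against their rear dividers: the can's top is at about (244,158), matching the prediction, and the bottle's cap is at (317,145). Handing in.

```bash
python3 -c "
from bench import r
print(r.hand_in())"
```

```text
the job is handed in; nothing more can be done
None
```

I tipped the spray can (pocket1) and the solvent bottle (pocket3) upright, each about 21 mm from its pocket's centre by camera estimate, and handed the job in at about 15 s; no verdict came back, and I did not re-measure the other objects.

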